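# Present a bearing ball on its tray under the magnifier

### The job

Take the largest of the three steel balls from the wooden rack and set it in the round pocket of the ball tray, which lies on its rest. Then lift the tray by its dark handle and carry it, level so that the loose ball stays in the pocket, to the stand magnifier for inspection. Finish while still holding the tray in the air, still and level, with the ball centred under the magnifier's lens and its top about 50 mm below the lens; do not bump the magnifier, do not drop the ball, and leave the other two balls in their seats.

Things in the scene. Friction and masses are not known exactly. Their poses are not given: they have to be found in the camera images.
- tray: Loose ladle-like ball tray, 284 mm long, 0.26 kg: round aluminium dish (48 mm across, 9 mm high), flat neck (10 mm wide), dark ribbed handle, end rod with a round weight. Origin: on the dish's axis at its underside; z up, x from handle to dish. A boss under the dish (23 mm across) reaches 6 mm below the origin. With the ball in it balances about 117 mm behind the dish's axis.
- pocket (a point): Centre of the floor of the round flat-bottomed pocket in the top of the dish, 6 mm above the tray's origin. The pocket is 28 mm across, its rim 3 mm high; the big ball lies loose in it, free to roll 6 mm each way, its centre 11 mm above this point. The tray on its rest has this point 66 mm above the bench.
- handle (a point): Middle of the tray's dark ribbed steel handle, at (-0.165, 0, 0.004) in the tray's frame. The handle is 90 mm long along the tray's x, 16 mm wide, 18 mm high, its sides free to grip from above. The dish side is heavier: some 0.15 N m must be held here, so grip firmly.
- tray_rest: Fixed grey stand under the tray, in the tray's direction: base plate 280 x 50 x 8 mm. A steel socket post (37 mm across, top at 60 mm) carries the dish, boss 6 mm deep in it with 2 mm play; a forked post 225 mm behind carries the end rod between prongs 69 mm high. The tray lifts straight up out of it within 10 mm. Origin: on the bench below the pocket, x as for the tray.
- ball_rack: Fixed wooden bar, 170 x 44 x 26 mm, with thin metal ends, on the bench. In its top are three round seats (holes 8 mm across), 55 mm apart along its x, the middle one at its centre. Each holds one loose steel ball; which ball lies where changes. Origin: centre of the underside.
- big_ball_center (a point): Centre of the largest steel ball, 22 mm across, 44 g, loose in a seat of the rack; its centre is then 10 mm above the rack's top, 36 mm above the bench.
- mid_ball_center (a point): Centre of the 16 mm steel ball, loose in its seat of the rack, to be left there.
- small_ball_center (a point): Centre of the 12 mm steel ball, loose in its seat of the rack, to be left there.
- magnifier: Fixed stand magnifier. A round lens (74 mm across) in a black frame (84 mm across, 12 mm high) lies level, looking down, at the end of an arm. Arm, clamp and upright steel rod (250 mm high) are on its +x side: the rod stands 110 mm from the lens's axis on a round grey base (92 mm across). Below the lens all is free. Origin: on the bench below the lens's centre; x points to the rod.
- lens (a point): Centre of the underside of the magnifier's lens frame, on the lens's axis, 200 mm above the bench. The middle of the 22 mm ball belongs about 61 mm below this point. A stereo microscope hangs to the right of it over the bench: its two eyepieces are 180 to 290 mm above the bench; keep the gripper clear of them.

How it is judged:
By the outcome, as a careful person would: the job done as asked, in the order asked, and still so for the second after the job is handed in, while the arm keeps its last pose, push and grip.
It also fails if it takes over 59 s, if anything falls off the work surface, if the arm or the gripper's body presses on something with over 40 N, if the wrist force passes 120 N, or if a joint passes its speed limit or range.

### The arm

A 7-joint arm with a two-finger parallel gripper is mounted at the origin on a cart in front of the work surface, level with it; the furniture and walls round the work are solid. World frame = base frame: x ahead of the robot, y to its left, z up, the work surface at z = 0. Lengths are in m, angles in degrees, forces in N, time in s.
With the tool pointing down it reaches from about 0.425 to 0.875 m from the base axis. Payload 4.7 kg.
Tool frame: the origin (TCP) lies between the finger pads; the fingertips stand 19 mm ahead of it and the grasp point (between the pads) is the TCP; x points along the fingers, z is the direction in which the jaws open and shut, and the axes are right-handed (so a half turn about x gives the same grasp; the last joint's range is limited). The gripper opens to 87 mm and grips with 3 to 60 N. Pads are 19 mm wide; open, the fingers measure 117 mm over their backs; the gripper's body (75 mm by 190 mm) begins 51 mm behind the grasp point.
Start: joints at [72.198, 18.392, -4.016, 83.108, 1.295, 78.541, -3.26], TCP at [0.207, -0.616, 0.242] pointing down, gripper open.
Joint ranges: [-163.93, 163.93], [-17.29, 119.83], [-79.2, 71.16], [3.27, 140.29], [-89.18, 269.18], [5.43, 117.66], [-154.24, 154.24]. Speed limits (degrees/s): [147.25, 147.25, 180, 180, 180, 180, 180].

### API

Orientations are given as [roll, pitch, yaw] about the fixed x, y, z axes, in that order (R = Rz(yaw) Ry(pitch) Rx(roll)).
In Python, from cell import monitor, read_camera, camera_model, env, regions_of gives the robot as it stands. The module is installed in compiled form; this text tells all that it offers.
- The arm moves only by the tool step_arm, never from a script. Its argument "deltas" is a list of rows, each a list of 5 numbers: the gripper's target within -1 to 1 (fully open at 1, half-way at 0, shut at -1), then the shift along the tool's x, y, z in m, then the turn about the tool's x in degrees. A call has 1 to 12 rows; each row is the pose to reach, as a shift and turn from the pose commanded when the call began, along the tool's axes at that moment; what a row does not reach only later rows make up. A row lasts 1/8 s, in which the tool goes at most 62.5 mm and 10.7 degrees, less where a joint would pass 70% of its speed; a pose out of reach is approached as far as the arm can. A call with a gripper value outside its range is refused whole. The fingers move at their own pace and stop on an object; "newtons" is the grip in N (left out, the last holds). Time passes only in rows, so rows that repeat a pose let the fingers close. It gives the time, the measured TCP pose, the force and the opening at its end, in the units of the state.
- monitor.get_obs(): the state, without advancing time (a new reading comes with each control period).
- read_camera(name): name is "scene" or "top" or "wrist"; returns (picture, depth): 400x640x3 uint8, red, green, blue; 400x640 float32, m along the optical axis (not along the pixel's ray), 0 where there is no reading.
- camera_model(name): a dict with "fx", "fy", "cx", "cy" (pixels), "xyz" and "attitude" of the camera in the world. Camera axes: x right, y down, z forward; pixel columns grow to the right and rows downward; lengths in m; the calibration is good to about 2 mm. A picture is of the moment at which its call begins: read the wrist's pose just before it. camera_model takes no time and is no camera call; for the wrist camera it gives the pose at the moment of the call.
- env.sign_off(): hands the job in, once; it reports no verdict.
Trained networks look in the newest picture that a camera, given by its name, has taken for a name from the list of things; names that differ only in an ending like _2 or _b are one class to them, and where a whole thing is asked for, a point or a joint stands for the part that bears it (a point fixed in the world has none). Each returns a list of dicts, best first, with "p" (0 to 1); they miss things now and then, are a little off and sometimes report something else, mostly with a low value. They report only what shows in the picture. A call takes as long as a camera call.
- regions_of(camera, thing): "pixels" (400x640 bool, what is visible of it) and "pixel" ([column, row] in pixels, amid what is visible of it).
The state is a dict: "time_s": time; "qpos": joint angles; "joint_velocities": joint speeds; "effort": joint torques, N m; "tool_pos": TCP position; "tool_rot": TCP orientation; "force": force on the tool from outside, world axes, zero at the start; "wrist_torque": the same for the moment, N m; "grip_width": finger opening in m.
Only numpy, scipy, OpenCV 4.12 (cv2) and the standard library are available. Lean on these libraries where they do the work, as an engineer would, in place of code of your own. Each camera call takes 0.05 s, during which the arm holds its last target. There are 200 camera calls.

## Working session

There is one attempt and no reset: what is moved stays moved. The work goes in short steps, Python scripts to look and compute and a tool call to move; the robot and the scene stay as the last step left them, time stands still between calls to the robot, and variables do not carry over. Pictures are saved under pics/ and viewed, about 8 in all and at most 12, crops included, and the job is handed in when it is done.

Besides the shell and the picture viewer there is one more tool, called after ">>>" as name(argument=value, ...), one argument or row to a line, values as JSON. step_arm: Moves the arm, as the interface text tells. Its arguments: {"type":"object","properties":{"deltas":{"type":"array"},"newtons":{"type":"number"}},"required":["deltas"]}

```bash
mkdir -p pics
cat > h.py <<'E'
import numpy as np, cv2
from scipy.spatial.transform import Rotation as R
from cell import monitor, read_camera, camera_model, env, regions_of
def Rm(a): return R.from_euler('xyz',a,degrees=True).as_matrix()
def rotm(m):
    a=np.array(m['attitude'],float)
    return a if a.shape==(3,3) else (Rm(a) if a.size==3 else R.from_quat(a).as_matrix())
def cloud(name,d,m):
    v,u=np.mgrid[:400,:640]
    P=np.stack([(u-m['cx'])/m['fx']*d,(v-m['cy'])/m['fy']*d,d],-1)
    return P@rotm(m).T+np.array(m['xyz'])
def ray(m,px):
    r=np.array([(px[0]-m['cx'])/m['fx'],(px[1]-m['cy'])/m['fy'],1.]);return rotm(m)@r
def at_z(m,px,z):
    r=ray(m,px);o=np.array(m['xyz']);return o+r*(z-o[2])/r[2]
def save(n,p): cv2.imwrite('pics/'+n,p[:,:,::-1])
def tool(p,o=None):  # world point -> shift in tool axes
    o=o or monitor.get_obs();return Rm(o['tool_rot']).T@(np.array(p)-np.array(o['tool_pos']))
E
python3 - <<'E'
from h import *
o=monitor.get_obs();print({k:np.round(v,4).tolist() for k,v in o.items()})
for c in ['scene','top','wrist']:
    m=camera_model(c);print(c,m)
    p,d=read_camera(c);save(c+'0.png',p)
    C=cloud(c,d,m)
    for t in ['tray','handle','pocket','tray_rest','ball_rack','big_ball_center','mid_ball_center','small_ball_center','magnifier','lens']:
        try: r=regions_of(c,t)
        except Exception as e: print(t,e);continue
        for q in r[:2]:
            if q['p']<.3: continue
            k=q['pixels']&(d>0);print(t,round(q['p'],2),np.round(q['pixel'],1),k.sum(),np.round(np.median(C[k],0),3) if k.any() else '', np.round(np.percentile(C[k],[2,98],axis=0),3).tolist() if k.any() else '')
print(monitor.get_obs()['time_s'])
E
```

```text
{'time_s': 0.0, 'qpos': [72.1965, 18.4368, -4.0163, 83.1762, 1.2966, 78.5359, -3.2611], 'joint_velocities': [-0.0205, 0.0928, 0.0178, -0.0611, 0.0781, -0.0068, 0.0209], 'effort': [0.0005, -49.129, -0.4037, -31.2532, -0.0638, 0.0439, 0.0002], 'tool_pos': [0.2072, -0.6156, 0.2405], 'tool_rot': [-176.1864, 89.8962, 112.4268], 'force': [-0.2291, -0.2797, -0.1067], 'wrist_torque': [0.0436, 0.0165, 0.0015], 'grip_width': 0.0872}
scene {'fx': 411.2021489343363, 'fy': 411.2021489343363, 'cx': 324.0311243888583, 'cy': 196.75956306622507, 'xyz': array([-0.1076062 ,  0.26435479,  0.60699869]), 'attitude': array([-122.14903372,    0.23010099, -118.74898615])}
tray 0.97 [394.5 232.8] 940 [ 0.446 -0.21   0.068] [[0.431, -0.356, 0.058], [0.472, -0.087, 0.075]]
handle 0.6 [394.6 232.6] 885 [ 0.445 -0.217  0.069] [[0.431, -0.359, 0.06], [0.469, -0.088, 0.075]]
pocket 0.8 [391.9 234.6] 998 [ 0.446 -0.21   0.068] [[0.431, -0.357, 0.0], [0.531, -0.087, 0.075]]
tray_rest 0.84 [388.6 253.6] 2171 [ 0.443 -0.212  0.009] [[0.423, -0.345, 0.002], [0.473, -0.083, 0.063]]
ball_rack 0.96 [272.1 284. ] 1999 [0.46
[... 1148 characters left out ...]
 0.06  0.026] [[0.421, -0.013, -0.0], [0.534, 0.13, 0.039]]
big_ball_center 0.47 [289.3 228. ] 41 [0.444 0.013 0.044] [[0.436, 0.005, 0.04], [0.452, 0.021, 0.049]]
magnifier 0.58 [256.9 129.8] 1712 [0.672 0.102 0.208] [[0.611, 0.059, 0.009], [0.784, 0.146, 0.221]]
magnifier 0.42 [269.3 216.4] 917 [0.48  0.064 0.026] [[0.421, -0.01, 0.021], [0.531, 0.128, 0.033]]
lens 0.93 [253.6 130.2] 1731 [0.673 0.102 0.208] [[0.612, 0.058, 0.007], [0.789, 0.148, 0.222]]
wrist {'fx': 336.9597113088503, 'fy': 336.9597113088503, 'cx': 312.9892539690194, 'cy': 198.56528166326433, 'xyz': array([ 0.28182721, -0.59042512,  0.38433288]), 'attitude': array([ 1.63473153e+02,  2.66925952e-02, -7.14018996e+01])}
1.65
```

Run:
```python
import cv2
t=cv2.imread('pics/top0.png');s=cv2.imread('pics/scene0.png')
cv2.imwrite('pics/topc.png',cv2.resize(t[70:290,190:490],(800,587),interpolation=cv2.INTER_CUBIC))
cv2.imwrite('pics/scc.png',cv2.resize(s[80:330,140:480],(800,588),interpolation=cv2.INTER_CUBIC))
```

```text
(no output)
```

View pics/topc.png

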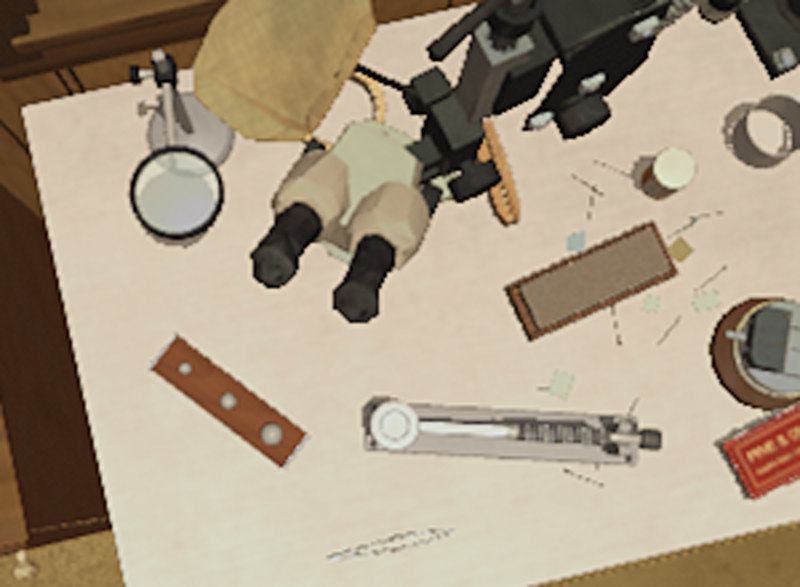

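View pics/scc.png

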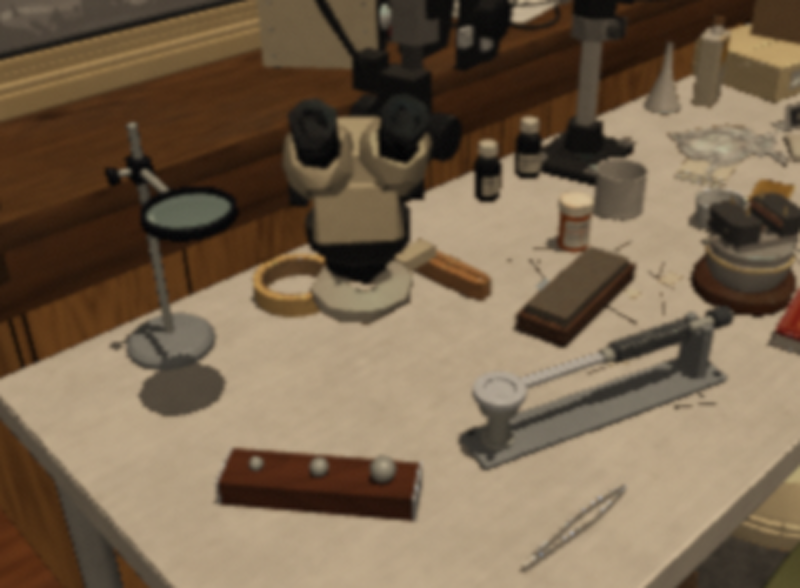

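The big ball is at the rack's right end (top image about 292,233). The dish is at about (338,229) with its handle to the right, and the lens ring is at about (256,143). Next I'll turn these into coordinates.

Run:
```python
from h import *
m=camera_model('top');p,d=read_camera('top');C=cloud('top',d,m)
for n,px,z in [('ball',(292,232.7),.036),('mid',(275.6,220.5),.034),('small',(259.4,208.2),.03),('dish',(338.1,228.9),.069),('rodend',(434,235),.06),('lens',(256.4,142.7),.212)]:
    print(n,at_z(m,px,z).round(4),C[int(px[1]),int(px[0])].round(3))
# tall things in the region around eyepieces/lens
for nm,(x0,x1,y0,y1,z0,z1) in {'eyep':(.4,.8,-.25,.05,.12,.32),'lens':(.55,.75,.03,.2,.19,.216)}.items():
  for c in ['top','scene']:
    mm=camera_model(c)
    if c=='scene': dd=read_camera(c)[1]; CC=cloud(c,dd,mm)
    else: CC=C
    k=(CC[...,0]>x0)&(CC[...,0]<x1)&(CC[...,1]>y0)&(CC[...,1]<y1)&(CC[...,2]>z0)&(CC[...,2]<z1)
    P=CC[k];print(nm,c,len(P),P.min(0).round(3),P.max(0).round(3),np.percentile(P,[2,50,98],axis=0).round(3).tolist())
    if nm=='lens':
        q=P[:,:2];h=cv2.minEnclosingCircle((q*1000).astype(np.float32));print(h)
# rough dims of dark handle
r=regions_of('top','handle')[0];k=r['pixels']&(C[...,2]>.06)&(C[...,2]<.09);P=C[k]
c=P.mean(0);u,s,v=np.linalg.svd(P-c);t=(P-c)@v[0];print('tray',c,v[0],t.min(),t.max())
r=regions_of('scene','ball_rack')
```

```text
ball [0.4425 0.0109 0.036 ] [0.444 0.01  0.046]
mid [0.4739 0.0558 0.034 ] [0.475 0.057 0.039]
small [0.506  0.1007 0.03  ] [0.506 0.101 0.036]
dish [ 0.4544 -0.1098  0.069 ] [ 0.457 -0.11   0.066]
rodend [ 0.4455 -0.3614  0.06  ] [ 0.445 -0.358  0.072]
lens [0.6436 0.0921 0.212 ] [0.645 0.093 0.211]
eyep top 4335 [ 0.526 -0.249  0.127] [0.756 0.022 0.32 ] [[0.538, -0.206, 0.186], [0.648, -0.079, 0.262], [0.726, 0.009, 0.315]]
eyep scene 5209 [ 0.523 -0.25   0.124] [0.786 0.022 0.32 ] [[0.532, -0.237, 0.132], [0.618, -0.068, 0.246], [0.763, 0.014, 0.315]]
lens top 1117 [0.606 0.054 0.2  ] [0.75  0.139 0.216] [[0.609, 0.058, 0.203], [0.651, 0.099, 0.209], [0.745, 0.133, 0.215]]
((678.927490234375, 107.61639404296875), 75.92455291748047)
lens scene 949 [0.602 0.054 0.19 ] [0.749 0.141 0.216] [[0.604, 0.059, 0.201], [0.645, 0.102, 0.21], [0.746, 0.136, 0.214]]
((677.1019287109375, 110.10508728027344), 78.62767028808594)
tray [ 0.45246521 -0.2017462   0.06988236] [-0.02812878 -0.99939166  0.0206174 ] -0.11818654244696283 0.1649574427794778
```

```bash
cat >> h.py <<'E'
def jaw(o=None):
    M=Rm((o or monitor.get_obs())['tool_rot']);return np.degrees(np.arctan2(M[1,2],M[0,2])),M
def plan(*w):
    o=monitor.get_obs();a,M=jaw(o);print('t',o['time_s'],'tcp',np.round(o['tool_pos'],4),'jaw',round(a,2),'tilt x',M[:,0].round(4),'q',np.round(o['qpos'],1),'F',np.round(o['force'],1),'w',o['grip_width'])
    for p,j in w: print(p,j,'->',tool(p,o).round(4),'turn',round(-((j-a+180)%360-180),2))
E
python3 - <<'E'
from h import *
a,M=jaw();print(a,M.round(3))
plan(((.42,-.35,.25),a+40),((.4425,.011,.19),90),((.4425,.011,.19),-90))
E
```

```text
-71.39055537185968 [[-0.     0.948  0.319]
 [-0.     0.319 -0.948]
 [-1.    -0.     0.   ]]
t 1.9 tcp [ 0.2074 -0.616   0.2416] jaw -71.39 tilt x [-0.e+00 -1.e-04 -1.e+00] q [72.2 18.4 -4.  83.1  1.3 78.5 -3.3] F [0.3 0.3 0.7] w 0.08677167301108786
(0.42, -0.35, 0.25) -31.390555371859676 -> [-0.0085  0.2864 -0.1843] turn -40.0
(0.4425, 0.011, 0.19) 90 -> [ 0.0515  0.4229 -0.5192] turn -161.39
(0.4425, 0.011, 0.19) -90 -> [ 0.0515  0.4229 -0.5192] turn 18.61
```

>>> step_arm(
  deltas=[
    [0, -0.01, 0.286, -0.184, -64],
    [0, -0.01, 0.286, -0.184, -64],
    [0, -0.01, 0.286, -0.184, -64],
    [0, -0.01, 0.286, -0.184, -64],
    [0, -0.01, 0.286, -0.184, -64],
    [0, -0.01, 0.286, -0.184, -64],
    [0, 0.04, 0.423, -0.519, -161.4],
    [0, 0.04, 0.423, -0.519, -161.4],
    [0, 0.04, 0.423, -0.519, -161.4],
    [0, 0.04, 0.423, -0.519, -161.4],
    [0, 0.04, 0.423, -0.519, -161.4],
    [0, 0.04, 0.423, -0.519, -161.4],
  ],
)

```text
time_s: 3.4
tool_pos: [0.4425, 0.0132, 0.2017]
tool_rot: [-96.4, 89.9, -38.9]
force: [-0.4, 0.2, -0.8]
grip_width: 0.0435
```

Run:
```python
from h import *
plan(((.4425,.011,.17),90))
```

```text
t 3.4 tcp [0.4425 0.0132 0.2017] jaw 57.49 tilt x [ 0.0012 -0.001  -1.    ] q [ 39.6  -5.5 -41.9 112.8  -3.8  71.2  56.5] F [-0.4  0.2 -0.8] w 0.04346575150305874
(0.4425, 0.011, 0.17) 90 -> [ 0.0317 -0.0011 -0.0019] turn -32.51
```

>>> step_arm(
  deltas=[
    [0, 0.04, -0.001, -0.002, -32.5],
    [0, 0.04, -0.001, -0.002, -32.5],
    [0, 0.04, -0.001, -0.002, -32.5],
    [0, 0.04, -0.001, -0.002, -32.5],
    [0, 0.04, -0.001, -0.002, -32.5],
  ],
)

```text
time_s: 4.03
tool_pos: [0.4425, 0.0086, 0.1617]
tool_rot: [-126.2, 90.0, -36.8]
force: [0.7, -0.3, 0.6]
grip_width: 0.0432
```

Run:
```python
from h import *
m=camera_model('wrist');p,d=read_camera('wrist');save('w1.png',p);C=cloud('wrist',d,m)
plan()
for t in ['big_ball_center','mid_ball_center','ball_rack','pocket']:
    for q in regions_of('wrist',t)[:2]:
        k=q['pixels']&(d>0)
        if k.any():
            r=ray(m,q['pixel']); 
            (cx,cy),rad=cv2.minEnclosingCircle(np.argwhere(q['pixels'])[:,::-1].astype(np.float32))
            print(t,round(q['p'],2),q['pixel'],(round(cx,1),round(cy,1),round(rad,1)),k.sum(),np.median(C[k],0).round(4),at_z(m,(cx,cy),.036).round(4))
```

```text
t 4.075 tcp [0.4425 0.0085 0.1617] jaw 89.42 tilt x [ 4.e-04 -2.e-04 -1.e+00] q [ 38.1  -2.8 -41.1 115.8  -2.   66.3  87.3] F [ 0.3 -0.9 -0.1] w 0.04347656737609069
big_ball_center 0.92 [317.6, 196.9] (318.8, 197.0, 13.2) 535 [0.4406 0.0141 0.0435] [0.443  0.0141 0.036 ]
mid_ball_center 0.55 [372.7, 230.2] (370.7, 231.4, 8.7) 187 [0.4716 0.0587 0.0377] [0.4742 0.0584 0.036 ]
ball_rack 0.66 [141.2, 218.5] (96.0, 219.0, 96.5) 4728 [ 0.451  -0.1187  0.0668] [ 0.4604 -0.1745  0.036 ]
ball_rack 0.62 [347.6, 212.8] (361.3, 216.9, 88.9) 6834 [0.4593 0.04   0.0255] [0.461 0.05  0.036]
pocket 0.8 [139.8, 217.4] (95.9, 218.5, 96.4) 4914 [ 0.451  -0.1194  0.0667] [ 0.4599 -0.1745  0.036 ]
```

View pics/w1.png

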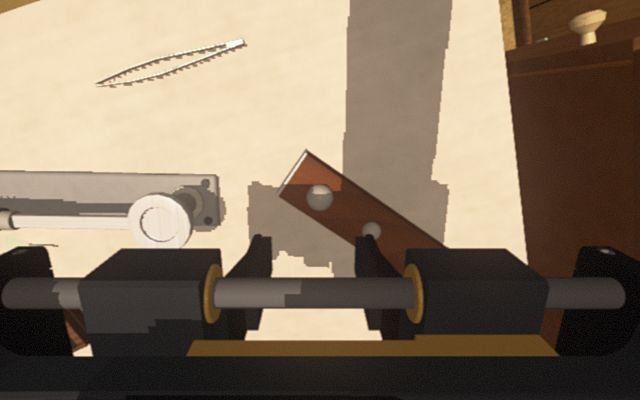

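Wrist view: the big ball is at (319,197), the middle ball at (371,231) and the dish at (160,222). The ball's position (0.443, 0.0135) agrees with the top camera within 3 mm, so I'll descend.

Run:
```python
from h import *
plan(((.443,.0135,.048),90))
```

```text
t 4.275 tcp [0.4424 0.0085 0.1616] jaw 89.51 tilt x [ 1.e-04 -2.e-04 -1.e+00] q [ 38.1  -2.8 -41.1 115.8  -2.   66.3  87.4] F [-0.6  0.5  0.7] w 0.043607433212093254
(0.443, 0.0135, 0.048) 90 -> [ 0.1136 -0.0005  0.005 ] turn -0.49
```

>>> step_arm(
  deltas=[
    [0, 0.05, -0.0005, 0.005, -0.5],
    [0, 0.09, -0.0005, 0.005, -0.5],
    [0, 0.1135, -0.0005, 0.005, -0.5],
    [0, 0.1135, -0.0005, 0.005, -0.5],
    [-0.4, 0.1135, -0.0005, 0.005, -0.5],
    [-1, 0.1135, -0.0005, 0.005, -0.5],
    [-1, 0.1135, -0.0005, 0.005, -0.5],
    [-1, 0.1135, -0.0005, 0.005, -0.5],
    [-1, 0.1135, -0.0005, 0.005, -0.5],
  ],
  newtons=12,
)

```text
time_s: 5.4
tool_pos: [0.4431, 0.0135, 0.0483]
tool_rot: [-127.7, 90.0, -37.6]
force: [0.2, -0.0, 1.5]
grip_width: 0.0208
```

>>> step_arm(
  deltas=[
    [-1, -0.02, 0, 0, 0],
    [-1, -0.06, 0, 0, 0],
    [-1, -0.1, 0, 0, 0],
    [-1, -0.1, 0, 0, 0],
  ],
)

```text
time_s: 5.9
tool_pos: [0.4452, 0.0136, 0.1508]
tool_rot: [-105.3, 89.6, -15.3]
force: [-0.0, 0.1, -0.6]
grip_width: 0.0206
```

Run:
```python
from h import *
m=camera_model('wrist');p,d=read_camera('wrist');save('w2.png',p);C=cloud('wrist',d,m)
plan()
g=cv2.cvtColor(p,cv2.COLOR_RGB2GRAY)
print('m160',at_z(m,(160,222),.069))
cs=cv2.HoughCircles(cv2.medianBlur(g,3),cv2.HOUGH_GRADIENT,1,8,param1=80,param2=15,minRadius=12,maxRadius=50)
if cs is not None:
    for c in cs[0][:25]:
        w=at_z(m,c[:2],.069)
        if abs(w[0]-.456)<.03 and abs(w[1]+.11)<.03: print(c.round(1),w.round(4), 'radius mm',c[2]/m['fx']*d[int(c[1]),int(c[0])]*1000)
for q in regions_of('wrist','tray')[:2]+regions_of('wrist','pocket')[:1]:
    k=q['pixels']&(C[...,2]>.064)&(C[...,2]<.075)&(C[...,1]>-.14)&(C[...,1]<-.08);P=C[k]
    if len(P): print('dish',q['p'],P.min(0).round(4),P.max(0).round(4),cv2.minEnclosingCircle((P[:,:2]*1000).astype(np.float32)))
```

```text
t 5.95 tcp [0.4437 0.0134 0.149 ] jaw 90.05 tilt x [ 0.0026 -0.0012 -1.    ] q [ 38.6  -1.8 -42.6 116.6  -1.3  64.6  86.6] F [-0.4  0.6 -0.8] w 0.02078192401835971
m160 [ 0.45190986 -0.09451986  0.069     ]
[140.5 227.5  34.9] [ 0.4561 -0.109   0.069 ] radius mm 25.333073
[151.5 225.5  25.7] [ 0.4546 -0.1009  0.069 ] radius mm 18.508308
[155.5 207.5  35. ] [ 0.4411 -0.0963  0.069 ] radius mm 24.49135
[166.5 205.5  42.7] [ 0.4396 -0.0884  0.069 ] radius mm 29.887888
[161.5 214.5  34.9] [ 0.4463 -0.0927  0.069 ] radius mm 24.695246
[151.5 214.5  29.4] [ 0.4463 -0.0998  0.069 ] radius mm 21.088995
[140.5 237.5  43.6] [ 0.4639 -0.1101  0.069 ] radius mm 31.97461
[169.5 219.5  29.3] [ 0.45   -0.0875  0.069 ] radius mm 20.685337
[177.5 213.5  34.9] [ 0.4455 -0.0813  0.069 ] radius mm 25.228107
[144.5 219.5  21.6] [ 0.45   -0.1053  0.069 ] radius mm 15.549495
[174.5 203.5  17.9] [ 0.4381 -0.0826  0.069 ] radius mm 13.657303
dish 0.73 [ 0.4298 -0.1399  0.064 ] [ 0.477  -0.083   0.0705] ((452.94500732421875, -111.54447937011719), 28.667312622070312)
dish 0.77 [ 0.4298 -0.1399  0.064 ] [ 0.477  -0.083   0.0705] ((452.94500732421875, -111.54447937011719), 28.667312622070312)
```

View pics/w2.png

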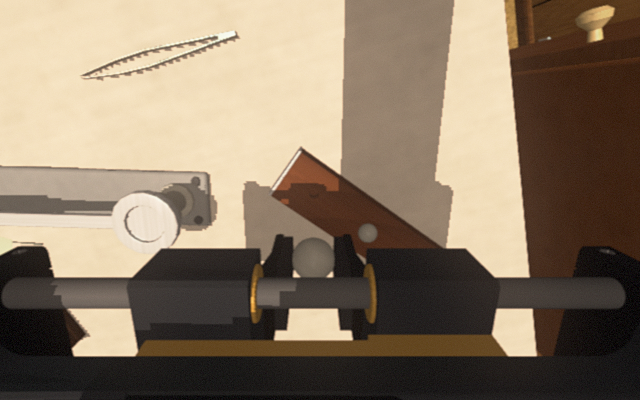

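>>> step_arm(
  deltas=[
    [-1, 0, -0.015, -0.06, 0],
    [-1, 0.01, -0.03, -0.12, 0],
    [-1, 0.025, -0.03, -0.12, 0],
    [-1, 0.025, -0.03, -0.12, 0],
    [-1, 0.025, -0.03, -0.12, 0],
  ],
)

```text
time_s: 6.68
tool_pos: [0.4728, -0.1046, 0.1226]
tool_rot: [54.4, 89.9, 144.6]
force: [-0.4, 0.7, 0.3]
grip_width: 0.0209
```

Run:
```python
from h import *
m=camera_model('wrist');p,d=read_camera('wrist');save('w3.png',p);C=cloud('wrist',d,m)
o=monitor.get_obs();plan()
q=regions_of('wrist','big_ball_center')
for r in q[:2]:
    (cx,cy),rad=cv2.minEnclosingCircle(np.argwhere(r['pixels'])[:,::-1].astype(np.float32))
    print('ball',round(r['p'],2),r['pixel'],cx,cy,rad,at_z(m,(cx,cy),o['tool_pos'][2]-.012).round(4))
k=(C[...,2]>.0655)&(C[...,2]<.0725)&(np.abs(C[...,0]-.453)<.035)&(C[...,1]>-.145)&(C[...,1]<-.075)
P=C[k];print(len(P),P.min(0).round(4),P.max(0).round(4))
v,u=np.nonzero(k);print('pix',u.min(),u.max(),v.min(),v.max())
cv2.imwrite('pics/w3c.png',cv2.resize(p[130:300,214:414,::-1],(800,600)[:1]+(680,) if 0 else (700,595),interpolation=cv2.INTER_CUBIC))
for px in [(314,180),(314,200),(314,220),(330,200)]: print(px,at_z(m,px,.069).round(4))
```

```text
t 6.725 tcp [ 0.4731 -0.1048  0.1232] jaw 90.22 tilt x [-0.  0. -1.] q [ 44.1   6.  -36.2 113.2   4.   62.   96.4] F [-0.2 -0.2 -0.8] w 0.020599468430583974
ball 0.85 [310.9, 258.2] 312.17449951171875 258.3625183105469 21.00722312927246 [ 0.472  -0.1043  0.1112]
4198 [ 0.4299 -0.145   0.0655] [ 0.4777 -0.0837  0.0706]
pix 246 346 160 235
(314, 180) [ 0.4415 -0.1033  0.069 ]
(314, 200) [ 0.454  -0.1033  0.069 ]
(314, 220) [ 0.4669 -0.1032  0.069 ]
(330, 200) [ 0.454  -0.0935  0.069 ]
```

View pics/w3c.png

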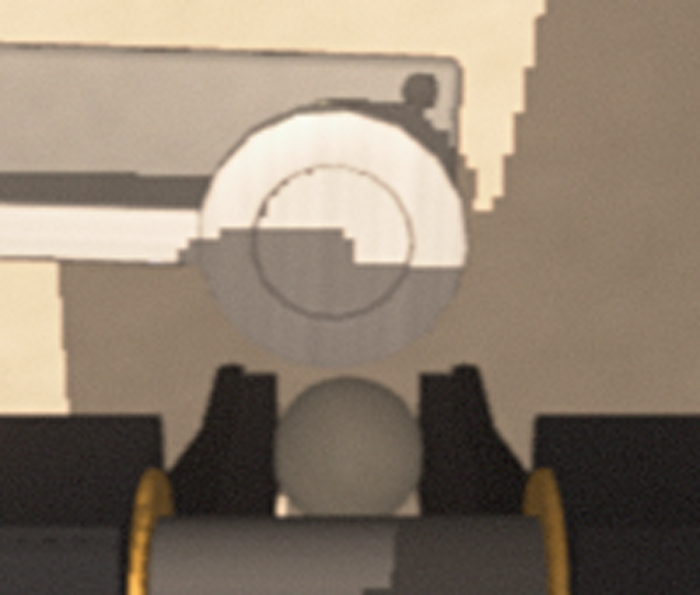

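Run:
```python
from h import *
plan(((.4543,-.1073,.12),90),((.4543,-.1073,.090),90))
```

```text
t 6.775 tcp [ 0.4733 -0.1051  0.1234] jaw 90.21 tilt x [ 5.e-04 -4.e-04 -1.e+00] q [ 44.1   6.  -36.2 113.2   4.   62.   96.4] F [ 0.  -0.5 -0.1] w 0.021056216952626616
(0.4543, -0.1073, 0.12) 90 -> [ 0.0034  0.019  -0.0022] turn 0.21
(0.4543, -0.1073, 0.09) 90 -> [ 0.0334  0.019  -0.0021] turn 0.21
```

>>> step_arm(
  deltas=[
    [-1, 0.003, 0.019, -0.002, 0],
    [-1, 0.012, 0.019, -0.002, 0],
    [-1, 0.024, 0.019, -0.002, 0],
    [-1, 0.03, 0.019, -0.002, 0],
    [-1, 0.0335, 0.019, -0.002, 0],
    [-1, 0.0335, 0.019, -0.002, 0],
    [-1, 0.0335, 0.019, -0.002, 0],
  ],
)

```text
time_s: 7.65
tool_pos: [0.4543, -0.1084, 0.0897]
tool_rot: [-108.3, 90.0, -18.2]
force: [-0.6, 0.4, -0.6]
grip_width: 0.0207
```

>>> step_arm(
  deltas=[
    [-0.45, 0, 0, 0, 0],
    [-0.4, 0, 0, 0, 0],
    [-0.3, 0, 0, 0, 0],
    [-0.1, 0, 0, 0, 0],
    [0, 0, 0, 0, 0],
    [0, -0.02, 0, 0, 0],
    [0, -0.06, 0, 0, 0],
    [0, -0.06, 0.0, 0, 0],
  ],
)

```text
time_s: 8.65
tool_pos: [0.4563, -0.1089, 0.1524]
tool_rot: [-114.6, 89.6, -24.5]
force: [1.2, -0.3, 0.5]
grip_width: 0.0432
```

Run:
```python
from h import *
m=camera_model('wrist');p,d=read_camera('wrist');save('w4.png',p)
mt=camera_model('top');pt,dt=read_camera('top')
ct=pt[205:260,300:440];cv2.imwrite('pics/w4c.png',cv2.vconcat([cv2.resize(p[:,:,::-1],(560,350)),cv2.resize(ct[:,:,::-1],(560,220),interpolation=cv2.INTER_CUBIC)]))
for r in regions_of('top','big_ball_center')[:2]: print(r['p'],r['pixel'],at_z(mt,r['pixel'],.077))
plan(((.45,-.248,.17),0),((.45,-.248,.064),0))
```

```text
t 8.8 tcp [ 0.4536 -0.1084  0.1489] jaw 90.07 tilt x [-9.e-04  0.e+00 -1.e+00] q [ 45.9   1.6 -35.8 113.9   1.1  64.9  99.6] F [ 0.7 -0.2  0. ] w 0.043358267962548026
(0.45, -0.248, 0.17) 0 -> [-0.0211  0.0038 -0.1396] turn 90.07
(0.45, -0.248, 0.064) 0 -> [ 0.0849  0.0037 -0.1396] turn 90.07
```

View pics/w4c.png

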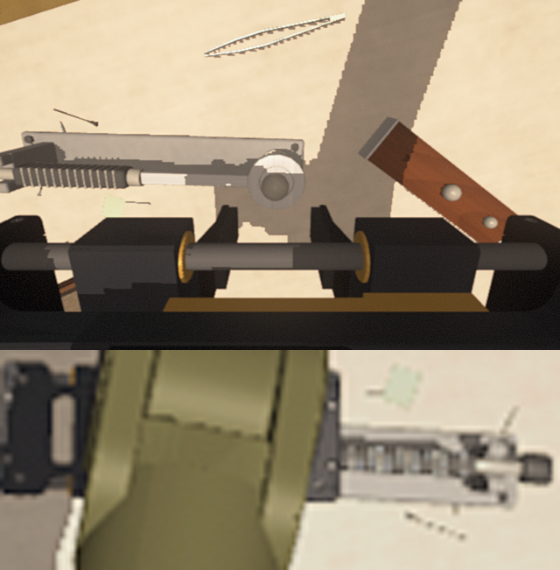

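The ball sits in the pocket, at (275,185) in the view. Next is the hover over the handle.

>>> step_arm(
  deltas=[
    [0, -0.02, 0.004, -0.06, 10],
    [0, -0.02, 0.004, -0.12, 21],
    [0, -0.02, 0.004, -0.139, 32],
    [0, -0.02, 0.004, -0.139, 42],
    [0, -0.02, 0.004, -0.139, 53],
    [0, -0.02, 0.004, -0.139, 64],
    [0, -0.01, 0.004, -0.139, 74],
    [0, 0.0, 0.004, -0.139, 85],
    [0, 0.01, 0.004, -0.139, 92],
    [0, 0.01, 0.004, -0.139, 92],
    [0, 0.01, 0.004, -0.139, 92],
  ],
)

```text
time_s: 10.18
tool_pos: [0.4501, -0.2473, 0.1392]
tool_rot: [149.2, 90.0, 147.4]
force: [-0.8, -0.4, 0.1]
grip_width: 0.0433
```

Run:
```python
from h import *
m=camera_model('wrist');p,d=read_camera('wrist');save('w5.png',p);C=cloud('wrist',d,m)
k=(C[...,2]>.066)&(C[...,2]<.08)&(np.abs(C[...,0]-.45)<.03)&(C[...,1]>-.315)&(C[...,1]<-.14)
P=C[k];print(len(P),P.min(0).round(3),P.max(0).round(3))
if len(P):
    for a in np.arange(-.31,-.14,.01):
        s=P[abs(P[:,1]-a)<.005]
        if len(s)>3: print(round(a,3),np.round([s[:,0].min(),s[:,0].max(),np.median(s[:,0]),s[:,2].max()],4),len(s))
plan(((.4494,-.2475,.064),-2))
```

```text
3889 [ 0.441 -0.315  0.066] [ 0.458 -0.14   0.075]
-0.31 [0.441  0.4547 0.4474 0.0732] 42
-0.29 [0.4405 0.4561 0.4484 0.0737] 65
-0.28 [0.4408 0.4563 0.4486 0.0739] 297
-0.27 [0.4411 0.4573 0.449  0.0743] 305
-0.26 [0.4411 0.4574 0.4492 0.0741] 320
-0.25 [0.4413 0.4577 0.4496 0.074 ] 332
-0.24 [0.4417 0.4579 0.4498 0.0741] 354
-0.23 [0.4421 0.458  0.4502 0.075 ] 372
-0.22 [0.4438 0.4571 0.4504 0.0723] 307
-0.21 [0.4461 0.4555 0.4509 0.0685] 166
-0.2 [0.446  0.4557 0.4506 0.0687] 186
-0.19 [0.4462 0.456  0.4514 0.0682] 195
-0.18 [0.4467 0.4563 0.4517 0.0694] 191
-0.17 [0.447  0.4566 0.4516 0.0687] 208
-0.16 [0.4474 0.4568 0.4521 0.0682] 216
-0.15 [0.4478 0.4571 0.4523 0.0688] 221
t 10.225 tcp [ 0.4503 -0.2474  0.1395] jaw -1.83 tilt x [-2.e-04  1.e-04 -1.e+00] q [ 48.6   7.7 -24.3 108.8   3.5  64.2  21.1] F [-0.  -0.3 -0.3] w 0.04323108289226257
(0.4494, -0.2475, 0.064) -2 -> [ 0.0755 -0.0001 -0.0009] turn 0.17
```

View pics/w5.png

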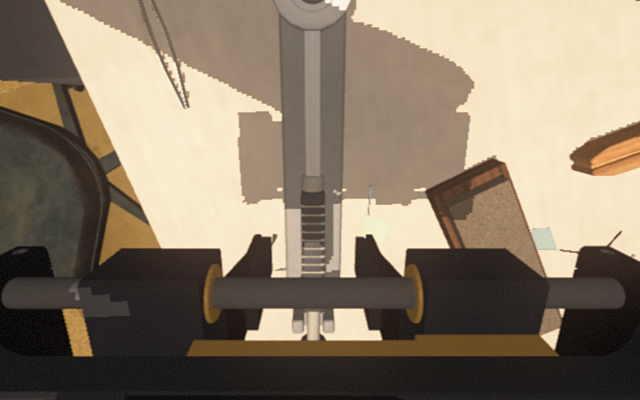

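The handle is centred between the fingers at x = 0.4495 and the tray points at 88.4°. Descending to grip.

>>> step_arm(
  deltas=[
    [0, 0.04, 0, -0.001, 0],
    [0, 0.07, 0, -0.001, 0],
    [0, 0.0755, 0, -0.001, 0],
    [0, 0.0755, 0, -0.001, 0],
    [-0.5, 0.0755, 0, -0.001, 0],
    [-1, 0.0755, 0, -0.001, 0],
    [-1, 0.0755, 0, -0.001, 0],
    [-1, 0.0755, 0, -0.001, 0],
    [-1, 0.0755, 0, -0.001, 0],
    [-1, 0.0755, 0, -0.001, 0],
  ],
  newtons=55,
)

```text
time_s: 11.48
tool_pos: [0.4494, -0.2475, 0.0644]
tool_rot: [-55.1, 90.0, -57.0]
force: [-0.9, -0.0, 3.6]
grip_width: 0.0155
```

>>> step_arm(
  deltas=[
    [-1, -0.003, 0, 0, 0],
    [-1, -0.008, 0, 0, 0],
    [-1, -0.014, 0, 0, 0],
    [-1, -0.02, 0, 0, 0],
    [-1, -0.026, 0, 0, 0],
    [-1, -0.03, 0, 0, 0],
    [-1, -0.03, 0, 0, 0],
    [-1, -0.03, 0, 0, 0],
  ],
)

```text
time_s: 12.48
tool_pos: [0.4491, -0.2473, 0.0939]
tool_rot: [177.5, 90.0, 175.5]
force: [-0.8, 0.3, -3.9]
grip_width: 0.0155
```

```bash
cat > chk.py <<'E'
from h import *
import sys
# tilt of the tray: heights along it relative to the TCP, in tool axes (y = along tray to dish)
def chk(fn=None):
    m=camera_model('wrist');o=monitor.get_obs();p,d=read_camera('wrist')
    if fn: save(fn,p)
    C=cloud('wrist',d,m);T=(C-np.array(o['tool_pos']))@Rm(o['tool_rot'])
    for lo,hi in [(.025,.04),(.04,.06),(.06,.08),(.08,.1),(.1,.115)]:
        k=(d>0)&(T[...,1]>lo)&(T[...,1]<hi)&(abs(T[...,2])<.004)&(abs(T[...,0])<.03)
        if k.sum()>5: print(lo,hi,'height over tcp',np.median(-T[...,0][k]).round(4),'side',np.median(T[...,2][k]).round(4),k.sum())
    for r in regions_of('wrist','big_ball_center')[:1]:
        k=r['pixels']&(d>0);(cx,cy),rad=cv2.minEnclosingCircle(np.argwhere(r['pixels'])[:,::-1].astype(np.float32))
        w=at_z(m,(cx,cy),o['tool_pos'][2]+.013);print('ball',round(r['p'],2),(cx,cy,rad),w.round(4),'tool',((w-np.array(o['tool_pos']))@Rm(o['tool_rot'])).round(4))
    return p
E
python3 - <<'E'
from chk import *
chk('w6.png');plan()
E
```

```text
0.025 0.04 height over tcp 0.0026 side -0.0002 645
0.04 0.06 height over tcp 0.0019 side -0.0002 846
0.06 0.08 height over tcp 0.0019 side -0.0001 1003
0.08 0.1 height over tcp 0.0019 side -0.0001 1093
0.1 0.115 height over tcp 0.0018 side -0.0001 879
ball 0.18 (311.5, 169.85293579101562, 170.31239318847656) [ 0.4505 -0.1952  0.1069] tool [-0.013   0.0522 -0.0003]
t 12.575 tcp [ 0.4491 -0.2473  0.0938] jaw -1.93 tilt x [-5.e-04  2.e-04 -1.e+00] q [ 48.2  10.6 -24.2 111.5   5.   58.9  19.8] F [-0.1 -0.2 -3.2] w 0.0153558835545288
```

View pics/w6.png

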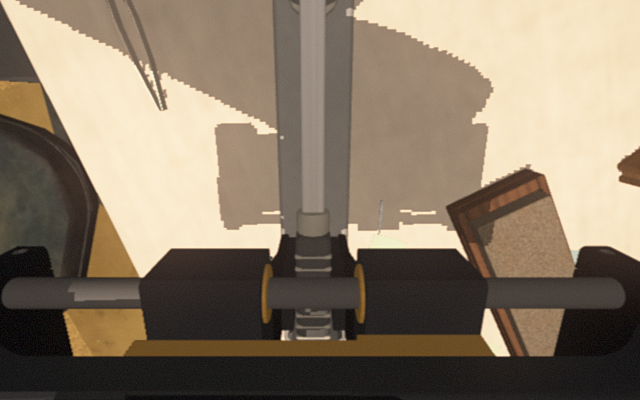

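The tray is level in the grip (neck slope about 0) and the wrist reads −3.2 N, about 0.3 kg, so the ball is aboard. Before moving on I'll check for tall obstacles and confirm the ball in the scene view.

Run:
```python
from h import *
for c in ['top','scene']:
    m=camera_model(c);p,d=read_camera(c);C=cloud(c,d,m);save(c+'6.png',p)
    for z0,z1 in [(.1,.17),(.17,.25),(.25,.3),(.3,.4),(.4,.8)]:
        k=(d>0)&(C[...,2]>z0)&(C[...,2]<z1)&(C[...,1]>-.12)&(C[...,1]<.35)&(C[...,0]>.3)&(C[...,0]<.7)
        P=C[k]
        if len(P): i=P[:,0].argmin();print(c,z0,z1,len(P),'minx',P[i].round(3),'y',P[:,1].min().round(3),P[:,1].max().round(3))
    for r in regions_of(c,'big_ball_center')[:2]:
        print(c,'ball',round(r['p'],2),r['pixel'],at_z(m,r['pixel'],.1064).round(4))
    k=(C[...,2]>.203)&(C[...,2]<.216)&(C[...,0]>.59)&(C[...,0]<.70)&(C[...,1]>.04)&(C[...,1]<.16);q=C[k]
    print('lens x',np.percentile(q[:,0],[0,1]).round(4),'y',np.percentile(q[:,1],[0,1,99,100]).round(4))
    # ring: circle fit to extreme points in the front half
    H=cv2.convexHull((q[q[:,0]<.66][:,:2]*1000).astype(np.float32))[:,0]
    H=H[H[:,0]<655];A=np.c_[2*H,np.ones(len(H))];s=np.linalg.lstsq(A,(H**2).sum(1),rcond=None)[0];print('fit',s[:2].round(1),np.sqrt(s[2]+s[0]**2+s[1]**2).round(1))
plan(((.449,-.2475,.30),-2),((.44,-.05,.30),-2),((.42,.12,.30),-2),((.41,.183,.30),-110))
```

```text
top 0.1 0.17 98 minx [ 0.435 -0.096  0.102] y -0.118 -0.038
top 0.17 0.25 1995 minx [ 0.578 -0.094  0.236] y -0.12 0.136
top 0.25 0.3 1581 minx [ 0.527 -0.062  0.293] y -0.115 0.02
top 0.3 0.4 381 minx [ 0.53  -0.077  0.302] y -0.081 0.022
top 0.4 0.8 2297 minx [0.632 0.007 0.443] y -0.119 0.053
top ball 0.64 [344.4, 230.0] [ 0.4504 -0.1239  0.1064]
top ball 0.45 [336.9, 223.8] [ 0.4655 -0.1047  0.1064]
lens x [0.6058 0.6072] y [0.0536 0.0557 0.1335 0.136 ]
fit [647.   94.7] 41.1
scene 0.1 0.17 906 minx [ 0.429 -0.105  0.1  ] y -0.12 -0.014
scene 0.17 0.25 2393 minx [ 0.565 -0.075  0.25 ] y -0.119 0.137
scene 0.25 0.3 806 minx [ 0.522 -0.069  0.296] y -0.115 0.022
scene 0.3 0.4 393 minx [ 0.525 -0.07   0.3  ] y -0.083 0.022
scene 0.4 0.8 1328 minx [0.628 0.017 0.443] y -0.066 0.054
lens x [0.602  0.6033] y [0.0546 0.057  0.1352 0.1366]
fit [642.8  95.6] 41.2
t 12.775 tcp [ 0.4492 -0.2473  0.0939] jaw -1.93 tilt x [-3.e-04  1.e-04 -1.e+00] q [ 48.2  10.6 -24.2 111.5   5.   58.9  19.8] F [ 1.1 -0.1 -3.8] w 0.015645915951459827
(0.449, -0.2475, 0.3) -2 -> [-2.061e-01 -2.000e-04 -2.000e-04] turn 0.07
(0.44, -0.05, 0.3) -2 -> [-0.2061  0.1969 -0.0159] turn 0.07
(0.42, 0.12, 0.3) -2 -> [-0.2061  0.3661 -0.0416] turn 0.07
(0.41, 0.183, 0.3) -110 -> [-0.2061  0.4288 -0.0537] turn 108.07
```

>>> step_arm(
  deltas=[
    [-1, -0.008, 0, 0, 0],
    [-1, -0.025, 0, 0, 0],
    [-1, -0.05, 0, 0, 0],
    [-1, -0.075, 0, 0, -0.0],
    [-1, -0.1, 0, -0.003, 0],
    [-1, -0.125, 0, -0.007, 0],
    [-1, -0.15, 0, -0.012, 0],
    [-1, -0.175, 0, -0.017, 0],
    [-1, -0.197, 0, -0.02, 0],
    [-1, -0.21, 0, -0.022, 0],
    [-1, -0.216, 0, -0.022, 0],
    [-1, -0.216, 0, -0.022, 0],
  ],
)

```text
time_s: 14.28
tool_pos: [0.4274, -0.2465, 0.3101]
tool_rot: [-40.9, 90.0, -42.8]
force: [-0.5, 0.4, -4.2]
grip_width: 0.0151
```

>>> step_arm(
  deltas=[
    [-1, 0, 0.008, 0, 0],
    [-1, 0, 0.025, 0, 0],
    [-1, 0, 0.05, 0, 0],
    [-1, 0, 0.08, -0.003, 0],
    [-1, 0, 0.11, -0.004, 0],
    [-1, 0, 0.14, -0.005, 0],
    [-1, 0, 0.17, -0.006, 0],
    [-1, 0, 0.2, -0.007, 0],
    [-1, 0, 0.23, -0.008, 0],
    [-1, 0, 0.26, -0.01, 0],
    [-1, 0, 0.285, -0.012, 0],
    [-1, 0, 0.305, -0.012, 0],
  ],
)

```text
time_s: 15.78
tool_pos: [0.4244, 0.0618, 0.3099]
tool_rot: [-95.3, 89.9, -97.0]
force: [-0.2, -0.2, -3.7]
grip_width: 0.0154
```

Run:
```python
from h import *
plan(((.41,.183,.31),-110))
```

```text
t 15.775 tcp [0.4244 0.0618 0.3099] jaw -1.75 tilt x [-1.0e-04 -1.1e-03 -1.0e+00] q [ 38.  -12.  -42.2 104.5  -8.   84.5  -4.6] F [-0.2 -0.2 -3.7] w 0.015442223389258441
(0.41, 0.183, 0.31) -110 -> [-0.0002  0.1207 -0.0181] turn 108.25
```

>>> step_arm(
  deltas=[
    [-1, 0, 0.01, -0.001, 0],
    [-1, 0, 0.03, -0.004, 0],
    [-1, 0, 0.055, -0.008, 3],
    [-1, 0, 0.08, -0.012, 8],
    [-1, 0, 0.1, -0.015, 15],
    [-1, 0, 0.115, -0.017, 23],
    [-1, 0, 0.121, -0.018, 31],
    [-1, 0, 0.121, -0.018, 40],
    [-1, 0, 0.121, -0.018, 49],
    [-1, 0, 0.121, -0.018, 58],
    [-1, 0, 0.121, -0.018, 66],
    [-1, 0, 0.121, -0.018, 72],
  ],
)

```text
time_s: 17.27
tool_pos: [0.411, 0.1805, 0.3097]
tool_rot: [-39.7, 89.9, -113.8]
force: [-0.4, -0.2, -3.9]
grip_width: 0.0152
```

Run:
```python
from h import *
plan(((.41,.183,.31),-110),((.41,.183,.126),-110))
```

```text
t 17.275 tcp [0.411  0.1805 0.3097] jaw -74.14 tilt x [-5.0e-04 -1.2e-03 -1.0e+00] q [ 46.1 -13.6 -61.8 101.9 -12.   84.8 -88. ] F [-0.4 -0.2 -3.9] w 0.015244694022983207
(0.41, 0.183, 0.31) -110 -> [-0.0003 -0.0002 -0.0027] turn 35.86
(0.41, 0.183, 0.126) -110 -> [ 1.837e-01 -1.000e-04 -2.900e-03] turn 35.86
```

>>> step_arm(
  deltas=[
    [-1, 0, 0, 0, 4],
    [-1, 0, 0, 0, 10],
    [-1, 0, 0, 0, 17],
    [-1, 0.003, 0, 0, 24],
    [-1, 0.01, 0, 0, 30],
    [-1, 0.022, 0, 0, 34],
    [-1, 0.04, 0, 0, 35.9],
    [-1, 0.06, 0, 0, 35.9],
    [-1, 0.08, 0, 0, 35.9],
    [-1, 0.095, 0, 0, 35.9],
    [-1, 0.1, 0, 0, 35.9],
    [-1, 0.1, 0, 0, 35.9],
  ],
)

```text
time_s: 18.77
tool_pos: [0.4116, 0.1802, 0.21]
tool_rot: [-107.5, 90.0, 142.6]
force: [-0.1, 0.3, -2.1]
grip_width: 0.0153
```

Run:
```python
from chk import *
chk('w7.png');plan(((.41,.183,.1264),-110))
```

```text
0.025 0.04 height over tcp 0.0024 side -0.0003 642
0.04 0.06 height over tcp 0.0019 side 0.0001 846
0.06 0.08 height over tcp 0.0018 side 0.0 973
0.08 0.1 height over tcp 0.0017 side -0.0004 1076
0.1 0.115 height over tcp 0.0017 side -0.0 823
t 18.875 tcp [0.4121 0.1803 0.2106] jaw -109.83 tilt x [ 9.e-04  2.e-04 -1.e+00] q [  54.6  -11.4  -72.9  110.7  -11.4   73.  -124.5] F [-0.4  0.1 -2.2] w 0.015316437719164239
(0.41, 0.183, 0.1264) -110 -> [ 0.0842 -0.0029 -0.0018] turn 0.17
```

View pics/w7.png

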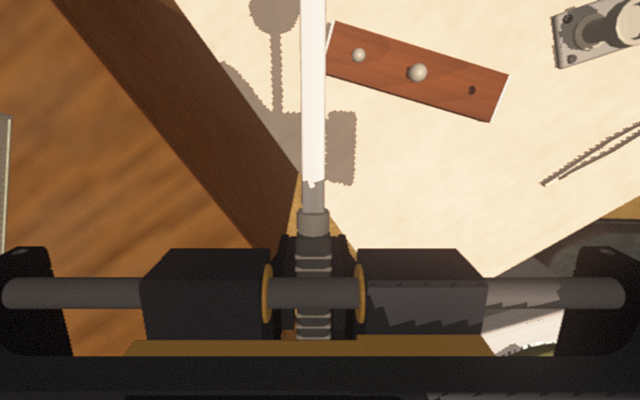

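Run:
```python
from h import *
m=camera_model('scene');p,d=read_camera('scene')
F=[monitor.get_obs()['force'][2]]
o=monitor.get_obs()
c=np.array(o['tool_pos'])+Rm(o['tool_rot'])@[-.0126,.1415,0];q=rotm(m).T@(c-m['xyz']);u,v=m['fx']*q[0]/q[2]+m['cx'],m['fy']*q[1]/q[2]+m['cy'];print(c,u,v)
u,v=int(u),int(v)
A=cv2.resize(p[v-50:v+50,u-60:u+60,::-1],(480,400),interpolation=cv2.INTER_CUBIC);cv2.imwrite('pics/s8.png',A)
for i in range(6): read_camera('scene');F.append(monitor.get_obs()['force'][2])
print(np.mean(F),np.round(F,1))
```

```text
[0.54523974 0.13225987 0.22334323] 215.1963236702619 189.6302925172562
-3.0873053059484645 [-3.2 -3.2 -2.5 -2.8 -3.3 -3.  -3.6]
```

View pics/s8.png

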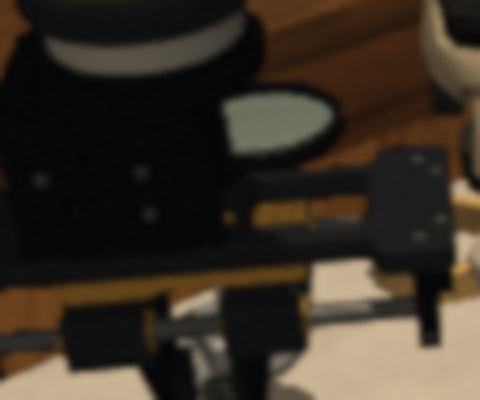

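>>> step_arm(
  deltas=[
    [-1, 0.006, 0, 0, 0],
    [-1, 0.018, 0, 0, 0],
    [-1, 0.034, 0, -0.001, 0],
    [-1, 0.05, -0.001, -0.001, 0],
    [-1, 0.066, -0.002, -0.002, 0],
    [-1, 0.078, -0.003, -0.002, 0],
    [-1, 0.084, -0.003, -0.002, 0],
    [-1, 0.084, -0.003, -0.002, 0],
  ],
)

```text
time_s: 20.23
tool_pos: [0.4091, 0.1831, 0.1255]
tool_rot: [-99.2, 89.9, 151.0]
force: [-0.1, -0.3, -2.6]
grip_width: 0.0155
```

Run:
```python
from chk import *
c=np.array([np.cos(np.radians(-20)),np.sin(np.radians(-20))])
f=np.array([.645,.0955])-.1415*c;print(f)
chk();plan(((*f,.1264),-110))
# ball seen from top, through/next to the arm?
m=camera_model('top');p,d=read_camera('top');C=cloud('top',d,m);save('t9.png',p)
o=monitor.get_obs();b=np.array(o['tool_pos'])+Rm(o['tool_rot'])@[-.0126,.1415,0];print('exp ball',b.round(4))
for r in regions_of('top','big_ball_center')[:3]+regions_of('top','pocket')[:1]: 
    k=r['pixels']&(d>0);print(round(r['p'],2),r['pixel'],at_z(m,r['pixel'],b[2]).round(4),C[k].max(0).round(3))
```

```text
[0.51203349 0.14389585]
0.025 0.04 height over tcp 0.0024 side -0.0003 641
0.04 0.06 height over tcp 0.0018 side 0.0001 857
0.06 0.08 height over tcp 0.0019 side 0.0 981
0.08 0.1 height over tcp 0.0017 side 0.0 1079
0.1 0.115 height over tcp 0.0016 side 0.0 835
t 20.325 tcp [0.4097 0.1832 0.1263] jaw -109.83 tilt x [ 5.e-04  2.e-04 -1.e+00] q [  48.9    4.9  -77.3  116.7    5.4   62.2 -140.7] F [-0.1 -0.1 -3.9] w 0.015533166347953169
(np.float64(0.512033494158794), np.float64(0.1438958502805821), 0.1264) -110 -> [-1.000e-04  1.095e-01  2.300e-03] turn 0.17
exp ball [0.543  0.1351 0.1391]
0.41 [242.7, 185.9] [0.5508 0.1309 0.1391] [0.558 0.142 0.152]
0.73 [236.4, 194.2] [0.5298 0.1455 0.1391] [0.573 0.183 0.135]
```

>>> step_arm(
  deltas=[
    [-1, 0, 0.005, 0, 0],
    [-1, 0, 0.015, 0, 0],
    [-1, 0, 0.027, 0.001, 0],
    [-1, 0, 0.036, 0.001, 0],
    [-1, 0, 0.04, 0.001, 0],
  ],
)

```text
time_s: 21.1
tool_pos: [0.4474, 0.1684, 0.126]
tool_rot: [-132.7, 89.9, 117.5]
force: [0.2, 0.6, -3.7]
grip_width: 0.0153
```

Run:
```python
from h import *
plan(((.512,.1439,.1264),-110))
```

```text
t 21.1 tcp [0.4474 0.1684 0.126 ] jaw -109.87 tilt x [-4.e-04  8.e-04 -1.e+00] q [  43.8   12.7  -72.6  113.2   13.5   63.6 -144.3] F [ 0.2  0.6 -3.7] w 0.01527017459694571
(0.512, 0.1439, 0.1264) -110 -> [-0.0005  0.0691  0.0011] turn 0.13
```

>>> step_arm(
  deltas=[
    [-1, 0, 0.004, 0, 0],
    [-1, 0, 0.014, 0, 0],
    [-1, 0, 0.026, 0.0005, 0],
    [-1, 0, 0.034, 0.001, 0],
    [-1, 0, 0.039, 0.001, 0],
    [-1, 0, 0.04, 0.001, 0],
  ],
)

```text
time_s: 21.85
tool_pos: [0.4842, 0.154, 0.126]
tool_rot: [-109.0, 90.0, 141.1]
force: [-0.1, -0.4, -3.0]
grip_width: 0.0154
```

Run:
```python
from h import *
plan(((.512,.1439,.1264),-110))
```

```text
t 21.85 tcp [0.4842 0.154  0.126 ] jaw -109.84 tilt x [-3.e-04  3.e-04 -1.e+00] q [  40.5   17.9  -68.7  109.4   18.4   65.1 -145.1] F [-0.1 -0.4 -3. ] w 0.015388086297400839
(0.512, 0.1439, 0.1264) -110 -> [-0.0005  0.0295  0.0001] turn 0.16
```

q7 has levelled off, so I'll finish the slide and measure.

>>> step_arm(
  deltas=[
    [-1, 0, 0.004, 0, 0],
    [-1, 0, 0.012, 0, 0],
    [-1, 0, 0.021, 0, 0],
    [-1, 0, 0.027, 0, 0],
    [-1, 0, 0.0295, 0, 0],
    [-1, 0, 0.0295, 0, 0],
    [-1, 0, 0.0295, 0, 0],
  ],
)

```text
time_s: 22.72
tool_pos: [0.5115, 0.1442, 0.126]
tool_rot: [-41.1, 90.0, -150.9]
force: [-0.1, 1.0, -2.8]
grip_width: 0.0156
```

Run:
```python
from chk import *
chk();plan(((.512,.1439,.1264),-110))
o=monitor.get_obs();b=np.array(o['tool_pos'])+Rm(o['tool_rot'])@[-.0126,.1415,0];print('exp ball',b.round(4))
ims=[]
for c in ['scene','top']:
    m=camera_model(c);p,d=read_camera(c);C=cloud(c,d,m)
    def pj(x):
        q=rotm(m).T@(np.array(x)-m['xyz']);return m['fx']*q[0]/q[2]+m['cx'],m['fy']*q[1]/q[2]+m['cy']
    u,v=map(int,pj(b));print(c,'pix ball',pj(b),'lens',pj((.645,.0955,.2)))
    for r in regions_of(c,'big_ball_center')[:2]:
        k=r['pixels']&(d>0);print(c,round(r['p'],2),r['pixel'],at_z(m,r['pixel'],.139).round(4),k.sum(),C[k].max(0).round(3))
    print('crop origin',u-60,v-50)
    ims.append(cv2.resize(p[v-50:v+50,u-60:u+60,::-1],(400,333),interpolation=cv2.INTER_CUBIC))
cv2.imwrite('pics/f10.png',cv2.hconcat(ims))
```

```text
0.025 0.04 height over tcp 0.0024 side -0.0003 643
0.04 0.06 height over tcp 0.0018 side 0.0001 852
0.06 0.08 height over tcp 0.0018 side 0.0001 980
0.08 0.1 height over tcp 0.0017 side -0.0004 1083
0.1 0.115 height over tcp 0.0016 side 0.0 834
t 22.825 tcp [0.5116 0.1441 0.126 ] jaw -109.81 tilt x [-0.e+00 -3.e-04 -1.e+00] q [  38.4   21.2  -66.2  106.3   21.2   66.3 -145. ] F [-0.3 -1.  -4. ] w 0.01550062390599323
(0.512, 0.1439, 0.1264) -110 -> [-0.0004  0.0004  0.0001] turn 0.19
exp ball [0.6447 0.0962 0.1386]
scene pix ball (np.float64(224.3480153874508), np.float64(198.27221858927433)) lens (np.float64(220.6495673188741), np.float64(172.8926212197562))
crop origin 164 148
top pix ball (np.float64(258.39619716068387), np.float64(148.87979446874522)) lens (np.float64(255.5922877456117), np.float64(143.24189713603676))
crop origin 198 98
```

View pics/f10.png

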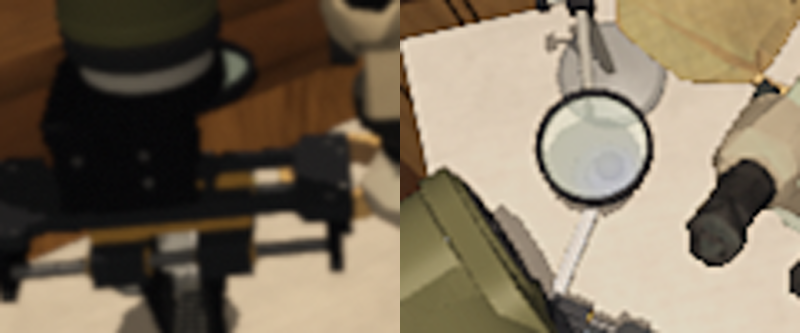

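Run:
```python
from h import *
p,d=read_camera('top');m=camera_model('top')
x0,y0=232,120
A=p[y0:y0+45,x0:x0+48,::-1];A=cv2.resize(A,(640,600),interpolation=cv2.INTER_CUBIC)
L=cv2.createCLAHE(3,(2,2));lab=cv2.cvtColor(A,cv2.COLOR_BGR2LAB);lab[...,0]=L.apply(lab[...,0]);A=cv2.cvtColor(lab,cv2.COLOR_LAB2BGR)
cv2.imwrite('pics/f11.png',A)
C=cloud('top',d,m)
print(d[140:156:2,250:268:2].round(3)); print(C[147,261])
for px in [(256.5,142.4),(260.7,147.2),(258.4,148.9)]: print(px,at_z(m,px,.139).round(4),at_z(m,px,.212).round(4),at_z(m,px,.069+.06).round(4))
```

```text
[[1.091 1.087 1.093 1.086 1.092 1.09  1.088 1.092 1.091]
 [1.09  1.089 1.088 1.088 1.091 1.087 1.089 1.087 1.091]
 [1.087 1.087 1.092 1.09  1.088 1.09  1.088 1.089 1.089]
 [1.088 1.089 1.087 1.085 1.089 1.09  1.084 1.092 1.085]
 [1.087 1.088 1.092 1.085 1.09  1.089 1.088 1.088 1.089]
 [1.088 1.089 1.09  1.089 1.085 1.088 1.092 1.089 1.091]
 [1.086 1.088 1.087 1.086 1.087 1.085 1.087 1.09  1.087]
 [1.089 1.084 1.091 1.088 1.088 1.089 1.092 1.083 1.086]]
[0.63401747 0.08111635 0.21073923]
(256.5, 142.4) [0.6609 0.1015 0.139 ] [0.6444 0.0919 0.212 ] [0.6632 0.1028 0.129 ]
(260.7, 147.2) [0.6491 0.0906 0.139 ] [0.6333 0.0816 0.212 ] [0.6512 0.0918 0.129 ]
(258.4, 148.9) [0.6446 0.0961 0.139 ] [0.6291 0.0868 0.212 ] [0.6467 0.0974 0.129 ]
```

View pics/f11.png

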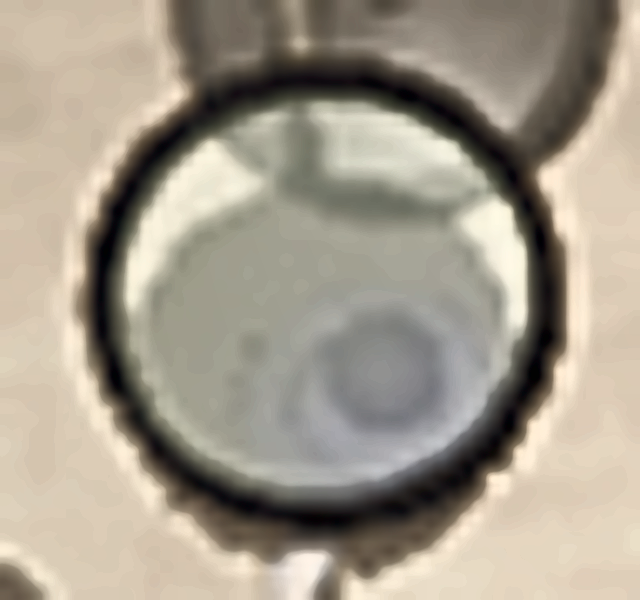

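Seen through the lens, the ball lies in the dish at (261,148), about 4 mm off the lens axis once the camera's own bias is taken out. I'll make a small corrective nudge.

>>> step_arm(
  deltas=[
    [-1, 0, -0.001, -0.0005, 0],
    [-1, -0.0004, -0.002, -0.0015, 0],
    [-1, -0.0004, -0.003, -0.002, 0],
    [-1, -0.0004, -0.003, -0.002, 0],
    [-1, -0.0004, -0.003, -0.002, 0],
    [-1, -0.0004, -0.003, -0.002, 0],
    [-1, -0.0004, -0.003, -0.002, 0],
    [-1, -0.0004, -0.003, -0.002, 0],
  ],
)

```text
time_s: 24.08
tool_pos: [0.5097, 0.1469, 0.1264]
tool_rot: [9.4, 90.0, -100.4]
force: [-0.1, 0.3, -2.3]
grip_width: 0.0155
```

Run:
```python
from chk import *
chk();plan()
o=monitor.get_obs();print('exp pocket ball',(np.array(o['tool_pos'])+Rm(o['tool_rot'])@[-.0126,.1415,0]).round(4),'qd',np.abs(o['joint_velocities']).max())
p,d=read_camera('top');m=camera_model('top');c=p[120:165,232:280].astype(float)
g=cv2.GaussianBlur(c.mean(2),(0,0),2);v,u=np.unravel_index(np.argmin(g[20:36,18:38]),(16,20));px=(u+250,v+140)
print('dark blob',px,at_z(m,px,.139).round(4))
env.sign_off();print(monitor.get_obs()['time_s'])
```

```text
0.025 0.04 height over tcp 0.0024 side -0.0003 642
0.04 0.06 height over tcp 0.0018 side 0.0001 857
0.06 0.08 height over tcp 0.0018 side 0.0001 984
0.08 0.1 height over tcp 0.0017 side -0.0003 1083
0.1 0.115 height over tcp 0.0016 side 0.0 832
ball 0.61 (313.0, 169.5427703857422, 170.1199188232422) [0.5585 0.1301 0.1394] tool [-0.013   0.0516 -0.0007]
t 24.175 tcp [0.5097 0.1469 0.1264] jaw -109.83 tilt x [-0.e+00 -1.e-04 -1.e+00] q [  38.2   21.1  -66.4  106.4   21.1   66.3 -145.3] F [ 0.1 -0.3 -3.3] w 0.01577372240904856
exp pocket ball [0.6428 0.0989 0.139 ] qd 0.1379670152225207
dark blob (np.int64(265), np.int64(155)) [0.6297 0.0791 0.139 ]
the job is handed in; nothing more can be done
the job is handed in; nothing more can be done
```

The job is done and handed in at about 24 s. I took the 22 mm ball from the rack, set it in the tray's pocket, lifted the tray by its dark handle and carried it under the magnifier. The arm is still holding it there in the air.

**Last checks:**
- **Level and still:** the neck is level to within 0.2 mm over about 60 mm. The arm was still, with joint speeds at most 0.14 in the reported units.
- **Ball on the tray:** the wrist read about 3.3 N, noisy, against about 3.0 N expected for tray plus ball. The ball was also visible in the dish through the lens, just before the last nudge.
- **Position:** the tray's pocket axis works out at (0.643, 0.099), with the ball's centre at height 0.139 m, so its top is about 50 mm below the lens. The lens axis is at about (0.645, 0.096). Before the last nudge the ball appeared to have rolled a few mm off the pocket axis, so I shifted the tray to bring the ball itself nearer the lens axis. I estimate it within about 4 mm.
- **Other balls:** the other two balls were still in their seats when last seen, on the way to the magnifier. I saw no sign that the magnifier had been touched.

**What failed or disagreed:**
- The automatic dark-spot check on the ball at the end gave (0.630, 0.079), on the edge of its search window. It had probably caught the lens rim, and I disregarded it.
- In the final pose the ball detector on the wrist camera reported a false region, because the ball lies outside that picture.
- I did not look at the ball again by eye after the last few-mm nudge.
- The top camera differed from the wrist camera by about 3 mm in y. I corrected for this only approximately.

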